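# Tip up the blue trinket case's lid at the market stall

### The job

A customer across the stall wants to see what is in the blue-lidded trinket case: press down the brass tab that sticks out of the robot's side of that case so that its lid tips fully up towards the customer, and let go; the lid stays up by itself. Leave the red and the green case shut.

Things in the scene. Friction and masses are not known exactly. Their poses are not given: they have to be found in the camera images.
- blue_lid (a joint): lid of the blue case, rad: 0 shut (level), firm stop at 0.6 fully up. One rigid rocker on a level axle 58 mm above the table, over the robot-side wall of a fixed box 110 mm long, 90 wide: blue panel 114 mm from the axle away from the robot, brass tab 63 mm from it towards the robot. The stiff hinge takes about 3 N at the tab and holds the lid where left. Cases are turned up to 0.4 rad.
- blue_tab (a point): place to press, on top of the blue case's brass tab (44 mm wide, 6 thick), on its middle line, 45 mm from the axle, 62 mm above the table when shut. x points along the lid from tab to panel (away from the robot), y across, z up; it turns with the lid. The tab ends 18 mm further along -x. It sinks 31 mm straight below here to the stop, clear of the 8 mm base board beneath.
- red_lid (a joint): lid of the red case, a bystander exactly like the blue one; rad, 0 = shut, 0.6 = fully up. The three cases stand in a row in any order, 68 mm high when shut; loose things around them are at most 110 mm high.
- green_lid (a joint): lid of the green case, a bystander exactly like the blue one; rad, 0 = shut, 0.6 = fully up.
Mind the look-alikes: they are no part of the job. What is shaped like the part that bears red_lid but purple is not meant.

How it is judged:
By the outcome, as a careful person would: the job done as asked, in the order asked, and still so for the second after the job is handed in, with the robot touching nothing.
It also fails if it takes over 29 s, if anything falls off the work surface, if the arm or the gripper's body presses on something with over 40 N, if the wrist force passes 120 N, or if a joint passes its speed limit or range.

### The arm

A 6-joint arm with a two-finger parallel gripper is mounted at the origin on the work surface. World frame = base frame: x ahead of the robot, y to its left, z up, the work surface at z = 0. Lengths are in mm, angles in rad, forces in N, time in s.
With the tool pointing down it reaches from about 275 to 725 mm from the base axis. Payload 5.6 kg.
Tool frame: the origin (TCP) lies midway between the tips of the shut fingers; the grasp point (between the pads) lies 19 mm behind it; z points along the fingers, y is the direction in which the jaws open and shut (so a half turn about z gives the same grasp; the last joint's range is limited). The gripper opens to 85 mm and grips with 20 to 120 N. Pads are 22 mm wide; open, the fingers measure 114 mm over their backs; the gripper's body (76 mm by 85 mm) begins 54 mm behind the grasp point. The pads swing forward as they close: fully open they stand 13 mm farther back than shut.
Start: joints at [1.51, 0.255, 0.108, 0, -1.424, -0.285], TCP at [186.395, 517.446, 231.283] pointing down, gripper open.
Joint ranges: [-2.95, 2.95], [-1.21, 1.97], [-1.09, 1.5], [-2.87, 1.71], [-2.94, -0.07], [-3.05, 3.05]. Speed limits (rad/s): [2.57, 2.57, 3.14, 3.14, 3.14, 3.14].

### API

Orientations are given as a rotation vector (axis times angle).
In Python, from station import state, get_image, job_done gives the robot as it stands.
- The arm moves only by the shell command python3 -m creep 'ROWS' [FORCE]. ROWS is JSON, a list that holds one entry, the list of rows, each a list of 5 numbers: the shift along the world's x, y, z in m, then the turn about the world's z in degrees, then the finger opening in m, from 0 to 0.0854. In form: [[[x, y, z, roll, fingers], ...]]. A call has 1 to 5 rows; each row is the pose to reach, as a shift and turn from the pose commanded when the call began; what a row does not reach only later rows make up. A row lasts 1/12 s, in which the tool goes at most 41.7 mm and 7.16 degrees, less where a joint would pass 70% of its speed; a pose out of reach is approached as far as the arm can. A call with a gripper value outside its range is refused whole. The fingers move at their own pace and stop on an object; FORCE is the grip in N (left out, the last holds). Time passes only in rows, so rows that repeat a pose let the fingers close. It gives the time, the measured TCP pose, the force and the opening at its end, in the units of the state.
- state(): the state, without advancing time (a new reading comes with each control period).
- get_image(name): name is "scene" or "side" or "wrist"; returns a dict with "img" (420x560x3 uint8, red, green, blue), "range_z" (420x560 float32, mm along the optical axis (not along the pixel's ray), 0 where there is no reading), "camera_matrix" (3x3 intrinsics, pixels), "R" (3x3) and "t" (3): a world point X has camera coordinates R X + t. Camera axes: x right, y down, z forward; pixel columns grow to the right and rows downward; lengths in mm; the calibration is good to about 2 mm. A picture is of the moment at which its call begins.
- job_done(): hands the job in, once; it reports no verdict.
The state is a dict: "clock": time; "joint_pos": joint angles; "joint_velocities": joint speeds; "tau": joint torques, N m; "tool_pos": TCP position; "orientation": TCP orientation; "ft_force": force on the tool from outside, world axes, zero at the start; "torque": the same for the moment, N m; "gripper_width": finger opening in mm.
Only numpy, scipy, OpenCV 4.12 (cv2) and the standard library are available. Lean on these libraries where they do the work, as an engineer would, in place of code of your own. Each camera call takes 0.05 s, during which the arm holds its last target. There are 200 camera calls.

## Working session

There is one attempt and no reset: what is moved stays moved. The work goes in short steps, Python scripts to look and compute and a shell command to move; the robot and the scene stay as the last step left them, time stands still between calls to the robot, and variables do not carry over. Pictures are saved under pics/ and viewed, about 8 in all and at most 12, crops included, and the job is handed in when it is done.

```bash
mkdir -p pics; cat > h.py <<'E'
import numpy as np,cv2
from station import state,get_image,job_done
def pts(d):
    K=d["camera_matrix"];z=d["range_z"];v,u=np.indices(z.shape)
    P=np.stack([(u-K[0,2])/K[0,0]*z,(v-K[1,2])/K[1,1]*z,z],-1)
    return (P-d["t"])@d["R"]
def save(d,n): cv2.imwrite("pics/"+n,d["img"][...,::-1])
E
python3 - <<'E'
from h import *
a=get_image("scene");b=get_image("side");save(a,"scene.png");save(b,"side.png")
np.savez("a.npz",**a);np.savez("b.npz",**b)
print(state())
E
```

```text
{'clock': 0.1, 'joint_pos': array([ 1.50961518e+00,  2.55712855e-01,  1.07137292e-01, -3.35899880e-04,
       -1.42393114e+00, -2.84580314e-01]), 'joint_velocities': array([ 6.79537750e-04, -1.25029351e-03,  3.26407787e-03,  2.11569301e-03,
        5.73729207e-05,  5.93096675e-04]), 'tau': array([-2.89291478e-03, -3.87602949e+01,  2.38473272e+01,  5.37799224e+00,
       -3.80488986e-03, -5.60013689e-06]), 'tool_pos': array([186.24153593, 517.04070356, 230.48753949]), 'orientation': array([ 3.09303768e+00, -5.40197122e-01, -2.19036039e-04]), 'ft_force': array([-0.12180698,  0.48433107,  0.01616393]), 'torque': array([ 0.02996931, -0.00488911,  0.02873998]), 'gripper_width': 85.52791830252289}
```

View pics/scene.png

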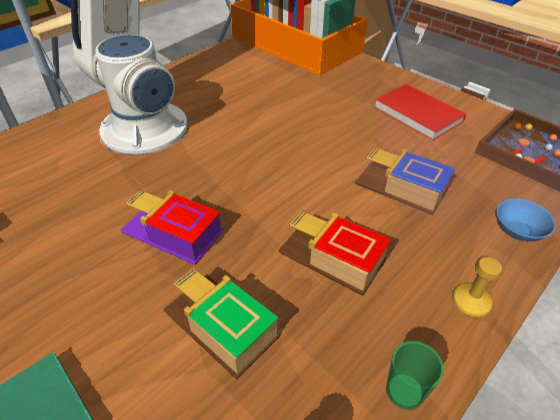

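View pics/side.png

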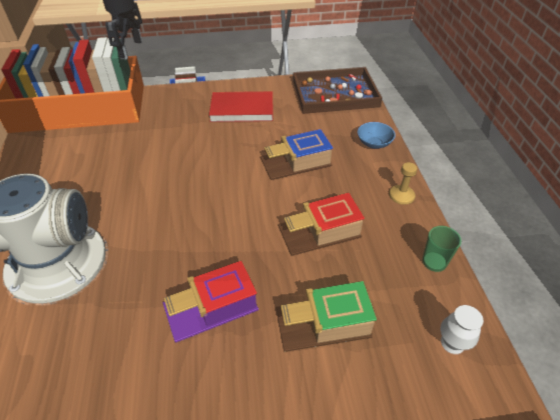

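The scene view shows the blue lid at about (420,172) and its tab at (382,158). In the side view they are at (308,144) and (278,152). The red and green cases stand in the same row, and the purple-bodied look-alike is nearer the robot.

```bash
python3 - <<'E'
from h import *
for f,box,tb in(("a",(380,145,465,215),(362,140,402,172)),("b",(255,125,340,180),(258,138,300,165))):
    d=dict(np.load(f+".npz"));P=pts(d);hsv=cv2.cvtColor(d["img"],cv2.COLOR_RGB2HSV)
    def m(lo,hi,bx):
        k=np.zeros(hsv.shape[:2],bool);x0,y0,x1,y1=bx;k[y0:y1,x0:x1]=1
        return k&(cv2.inRange(hsv,lo,hi)>0)&(d["range_z"]>0)
    B=P[m((105,120,60),(130,255,255),box)];B=B[abs(B[:,2]-np.median(B[:,2]))<6]
    T=P[m((15,110,100),(32,255,255),tb)]
    T=T[abs(T[:,2]-61)<6]
    for n,Q in(("panel",B),("tab",T)):
        r=cv2.minAreaRect(Q[:,:2].astype(np.float32));print(f,n,len(Q),np.median(Q[:,2]).round(1),np.round(r[0],1),np.round(r[1],1),round(r[2],1))
    # everything above 20mm near case
    c=np.median(B[:,:2],0);N=P[(np.hypot(*(P[...,:2]-c).transpose(2,0,1))<230)&(P[...,2]>75)&(d["range_z"]>0)]
    print("tall near",len(N),N[:,:2].min(0) if len(N) else'',N.max(0) if len(N) else '')
E
```

```text
a panel 1107 63.0 [646.  274.6] [108.1  91.9] 10.0
a tab 434 61.6 [558.6 253.3] [68.5 84.1] 13.6
tall near 0  
b panel 566 63.6 [646.3 273.8] [105.3  90.6] 10.1
b tab 314 61.4 [558.  257.7] [67.4 89.9] 12.2
tall near 0
```

```bash
python3 - <<'E'
from h import *
e=np.array([np.cos(.175),np.sin(.175)]);n=np.array([-e[1],e[0]]);O=np.array([646.1,274.2])
for f,box in(("a",(355,140,465,215)),("b",(255,125,340,180))):
    d=dict(np.load(f+".npz"));P=pts(d);hsv=cv2.cvtColor(d["img"],cv2.COLOR_RGB2HSV)
    k=np.zeros(hsv.shape[:2],bool);x0,y0,x1,y1=box;k[y0:y1,x0:x1]=1
    q=(P[...,:2]-O);S=q@e;N=q@n
    b=k&(cv2.inRange(hsv,(105,120,60),(130,255,255))>0)&(P[...,2]>57)
    t=k&(P[...,2]>55)&(S<-70)&(abs(N)<40)
    print(f,"panel S,N",np.percentile(S[b],[0,1,99,100]).round(),np.percentile(N[b],[0,1,99,100]).round())
    print("tab S,N",np.percentile(S[t],[0,2,98]).round(1),np.percentile(N[t],[0,2,50,98,100]).round(1),"z",np.median(P[t][:,2]).round(1))
    for s in range(-130,-40,8):
        w=k&(abs(S-s)<4)&(P[...,2]>52);print(s,w.sum(),N[w].min().round() if w.any() else '',N[w].max().round() if w.any() else '',P[w][:,2].max().round(1) if w.any() else '')
    print("press",O+e*-105)
E
```

```text
a panel S,N [-54. -52.  53. 152.] [-774.  -45.   41.   46.]
tab S,N [-123.3 -121.5  -71.4] [-23.4 -21.9  -2.9  21.2  25.4] z 61.2
-130 0   
-122 25 -23.0 21.0 62.9
-114 51 -22.0 23.0 63.6
-106 51 -23.0 24.0 64.3
-98 46 -22.0 20.0 63.5
-90 51 -23.0 25.0 63.7
-82 51 -22.0 22.0 63.7
-74 49 -23.0 22.0 65.0
-66 79 -46.0 46.0 67.3
-58 118 -46.0 46.0 69.7
-50 111 -46.0 44.0 67.1
-42 110 -47.0 46.0 65.2
press [542.70371341 255.91864555]
b panel S,N [-378.  -52.   52.   53.] [-900.  -45.   42.   45.]
tab S,N [-123.6 -122.8  -71.4] [-23.  -22.1  -0.9  22.5  26.6] z 61.1
-130 0   
-122 25 -23.0 20.0 65.1
-114 32 -21.0 24.0 63.6
-106 33 -21.0 19.0 66.0
-98 34 -23.0 22.0 63.0
-90 34 -23.0 25.0 64.1
-82 35 -23.0 20.0 65.8
-74 30 -20.0 27.0 64.3
-66 68 -45.0 47.0 68.6
-58 72 -45.0 46.0 69.6
-50 62 -44.0 47.0 65.1
-42 69 -44.0 46.0 66.8
press [542.70371341 255.91864555]
```

Both views agree: axle height is right, the tab is 44 mm wide and ends 63 mm from the axle, and yaw is 0.175 rad. The press point is about (541,256). I'll move over it with the fingers shut, turned +30° to line up with the case.

```bash
python3 -m creep '[[[0.03,-0.022,0,6,0],[0.06,-0.044,0,6,0],[0.09,-0.066,0,10,0],[0.118,-0.087,0,10,0],[0.118,-0.087,0,10,0]]]' 40
python3 -m creep '[[[0.03,-0.022,0,5,0],[0.06,-0.044,0,10,0],[0.09,-0.066,0,10,0],[0.118,-0.087,0,10,0],[0.118,-0.087,0,10,0]]]'
python3 -m creep '[[[0.03,-0.022,0,5,0],[0.06,-0.044,0,10,0],[0.09,-0.066,0,10,0],[0.118,-0.087,0,10,0],[0.118,-0.087,0,10,0]]]'
```

```text
clock: 0.52
tool_pos: [307.8, 427.0, 231.2]
orientation: [3.128, -0.275, 0.001]
ft_force: [-0.3, 1.5, 0.4]
gripper_width: 26.0
clock: 0.93
tool_pos: [425.8, 339.9, 230.6]
orientation: [3.139, -0.002, -0.0]
ft_force: [-2.0, 0.6, 0.1]
gripper_width: -0.1
clock: 1.35
tool_pos: [543.7, 252.6, 229.8]
orientation: [3.127, 0.271, -0.002]
ft_force: [-2.1, 1.4, -1.0]
gripper_width: 0.2
```

```bash
python3 -m creep '[[[-0.003,0.003,-0.04,0,0],[-0.003,0.003,-0.08,0,0],[-0.003,0.003,-0.12,0,0],[-0.003,0.003,-0.145,0,0],[-0.003,0.003,-0.145,0,0]]]'
python3 - <<'E'
from h import *
a=get_image("scene");b=get_image("side")
I=np.hstack([cv2.resize(a["img"][100:240,300:480],None,fx=2.2,fy=2.2),cv2.resize(b["img"][80:220,220:400],None,fx=2.2,fy=2.2)])
cv2.imwrite("pics/c.png",I[...,::-1]);print(state()["tool_pos"])
E
```

```text
clock: 1.77
tool_pos: [533.3, 257.1, 79.4]
orientation: [3.124, 0.276, -0.018]
ft_force: [-0.5, -1.6, 0.2]
gripper_width: -0.1
[537.43460231 259.23693592  86.35705727]
```

View pics/c.png

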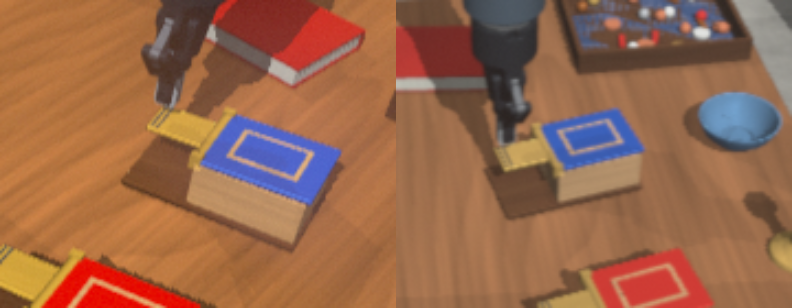

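The fingertips are above the tab, with the tip near (168,108) in the left half and (510,140) in the right. The arm was still settling, so I'll let it settle and then press in steps.

```bash
python3 -m creep '[[[0,0,0,0,0],[0,0,0,0,0],[0,0,0,0,0],[0,0,0,0,0]]]'
```

```text
clock: 2.2
tool_pos: [538.0, 260.0, 87.8]
orientation: [-3.128, -0.279, -0.004]
ft_force: [-0.0, -0.5, 0.6]
gripper_width: -0.0
```

```bash
python3 -m creep '[[[0.003,-0.004,-0.005,0,0],[0.003,-0.004,-0.01,0,0],[0.003,-0.004,-0.015,0,0],[0.003,-0.004,-0.02,0,0],[0.003,-0.004,-0.02,0,0]]]'
python3 -m creep '[[[0,0,-0.003,0,0],[0,0,-0.006,0,0],[0,0,-0.009,0,0],[0,0,-0.012,0,0],[0,0,-0.015,0,0]]]'
python3 -m creep '[[[0,0,-0.002,0,0],[0,0,-0.004,0,0],[0,0,-0.006,0,0],[0,0,-0.008,0,0],[0,0,-0.008,0,0]]]'
```

```text
clock: 2.62
tool_pos: [539.5, 254.9, 64.5]
orientation: [3.128, 0.278, -0.004]
ft_force: [0.0, -0.5, 0.5]
gripper_width: -0.1
clock: 3.03
tool_pos: [540.9, 255.6, 51.6]
orientation: [-3.129, -0.279, -0.002]
ft_force: [-0.7, -0.1, 4.7]
gripper_width: -0.1
clock: 3.45
tool_pos: [540.3, 255.5, 42.9]
orientation: [-3.129, -0.279, 0.001]
ft_force: [0.7, 0.9, 2.5]
gripper_width: -0.2
```

```bash
python3 -m creep '[[[0,0,-0.001,0,0],[0,0,-0.002,0,0],[0,0,-0.003,0,0],[0,0,-0.004,0,0],[0,0,-0.004,0,0]]]'
python3 -m creep '[[[0,0,-0.001,0,0],[0,0,-0.002,0,0],[0,0,-0.003,0,0],[0,0,-0.003,0,0]]]'
```

```text
clock: 3.87
tool_pos: [540.1, 255.4, 39.0]
orientation: [3.129, 0.279, -0.001]
ft_force: [0.3, -0.6, 2.7]
gripper_width: 0.1
clock: 4.2
tool_pos: [540.2, 255.3, 35.9]
orientation: [3.129, 0.279, -0.001]
ft_force: [0.5, -0.7, 3.3]
gripper_width: 0.4
```

```bash
python3 -m creep '[[[0,0,-0.001,0,0],[0,0,-0.002,0,0],[0,0,-0.003,0,0],[0,0,-0.003,0,0]]]'
python3 -m creep '[[[0,0,-0.001,0,0],[0,0,-0.002,0,0],[0,0,-0.002,0,0]]]'
```

```text
clock: 4.53
tool_pos: [540.5, 255.4, 35.2]
orientation: [3.129, 0.28, 0.002]
ft_force: [-4.4, -0.8, 15.6]
gripper_width: 0.3
clock: 4.78
tool_pos: [540.6, 255.5, 34.9]
orientation: [-3.129, -0.281, -0.003]
ft_force: [-9.7, -1.8, 25.1]
gripper_width: -0.1
```

Force rises sharply at z = 35, so this is the stop. Now I'll retreat straight up slowly, then clear away.

```bash
python3 -m creep '[[[0,0,0.005,0,0],[0,0,0.012,0,0],[0,0,0.03,0,0],[0,0,0.06,0,0],[0,0,0.09,0,0]]]'
python3 -m creep '[[[-0.02,0,0.03,0,0],[-0.05,0,0.06,0,0],[-0.08,0,0.09,0,0],[-0.1,0,0.1,0,0],[-0.1,0,0.1,0,0]]]'
python3 -m creep '[[[0,0,0,0,0],[0,0,0,0,0],[0,0,0,0,0],[0,0,0,0,0]]]'
cat > m.py <<'E'
from h import *
a=get_image("scene");b=get_image("side")
cv2.imwrite("pics/d.png",np.vstack([cv2.resize(a["img"][90:400],None,fx=1,fy=1),b["img"][80:360]])[...,::-1])
e=np.array([np.cos(.175),np.sin(.175)]);n=np.array([-e[1],e[0]]);A=np.array([646.1,274.2])-60*e
for d in(a,b):
    P=pts(d);hsv=cv2.cvtColor(d["img"],cv2.COLOR_RGB2HSV)
    q=P[...,:2]-A;S=q@e;N=q@n
    m=(cv2.inRange(hsv,(105,120,60),(130,255,255))>0)&(S>-5)&(S<125)&(abs(N)<45)&(P[...,2]>50)&(P[...,2]<160)
    print("blue angle",m.sum(),np.arctan(np.polyfit(S[m],P[m][:,2],1)[0]).round(3))
    for nm,lo,hi in(("red",(0,150,80),(8,255,255)),("green",(50,120,60),(75,255,255))):
        m=(cv2.inRange(hsv,lo,hi)>0)&(abs(P[...,2]-85)<40)&(P[...,0]>300)&(P[...,0]<760);_,L,st,_=cv2.connectedComponentsWithStats(m.astype(np.uint8))
        for i in range(1,len(st)):
            if st[i,4]>300:
                Q=P[L==i];Q=Q-Q.mean(0);w=np.linalg.svd(Q,full_matrices=False)[2][2];print(nm,P[L==i].mean(0).round(),"tilt",np.arccos(abs(w[2])).round(3))
E
python3 m.py
```

```text
clock: 5.2
tool_pos: [539.1, 254.6, 120.5]
orientation: [3.127, 0.278, -0.007]
ft_force: [1.4, 0.9, 0.8]
gripper_width: 0.1
clock: 5.62
tool_pos: [438.7, 256.1, 225.1]
orientation: [-3.125, -0.281, -0.006]
ft_force: [0.4, 0.4, 0.2]
gripper_width: -0.2
clock: 5.95
tool_pos: [440.6, 255.1, 219.8]
orientation: [3.127, 0.277, -0.004]
ft_force: [0.8, 0.1, -0.4]
gripper_width: 0.2
blue angle 576 0.59
red [ 393. -163.   62.] tilt 0.004
red [ 387. -161.   64.] tilt 0.013
red [665.   5.  65.] tilt 0.045
red [660.   9.  66.] tilt 0.05
green [ 624. -244.   65.] tilt 0.043
green [ 618. -241.   66.] tilt 0.048
blue angle 653 0.602
red [661.   6.  65.] tilt 0.047
red [660.   9.  66.] tilt 0.045
red [ 388. -163.   62.] tilt 0.002
red [ 387. -161.   63.] tilt 0.012
green [ 619. -244.   65.] tilt 0.05
green [ 618. -240.   66.] tilt 0.05
```

View pics/d.png

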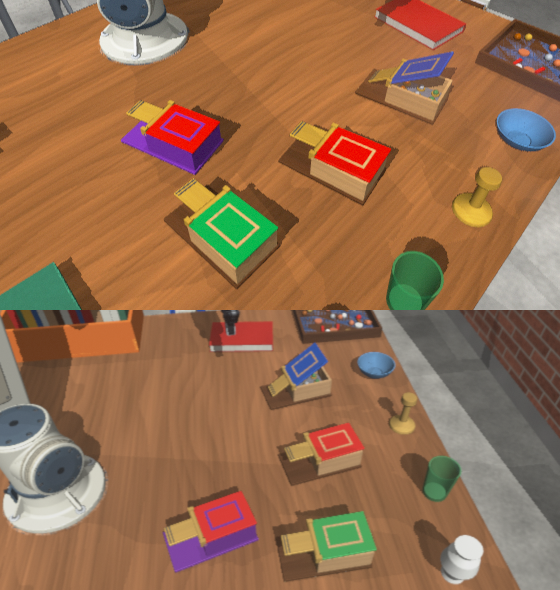

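The blue lid stands up at (420,70) in the upper half and (303,365) in the lower. The red and green lids look unchanged. I'll compare their tilt with the first pictures, then hand in.

```bash
sed -e 's/a=get_image("scene");b=get_image("side")/a=dict(np.load("a.npz"));b=dict(np.load("b.npz"))/' -e '/imwrite/d' m.py | python3 - && python3 -c "
from station import *
job_done()"
```

```text
blue angle 1100 0.015
red [ 393. -163.   62.] tilt 0.003
red [ 387. -161.   64.] tilt 0.014
red [665.   5.  65.] tilt 0.043
red [660.   9.  66.] tilt 0.044
green [ 624. -244.   65.] tilt 0.043
green [ 618. -241.   66.] tilt 0.05
blue angle 563 0.019
red [661.   6.  65.] tilt 0.05
red [660.   9.  66.] tilt 0.045
red [ 388. -162.   62.] tilt 0.002
red [ 387. -161.   63.] tilt 0.004
green [ 620. -244.   65.] tilt 0.049
green [ 618. -240.   66.] tilt 0.053
the job is handed in; nothing more can be done
```

The blue lid is fully up and staying up by itself, and the job is handed in. I pressed its brass tab with the shut fingers down to the firm stop, where the upward force rose from about 3 N to 25 N. I then drew straight up and clear by about 6 s.

**Blue lid:** after release it measured 0.59 rad in the scene view and 0.60 in the side view, against 0.015–0.019 before the press.

**Red and green lids:** both measure about 0.045 rad of tilt, the same to within 0.007 rad as in the first pictures. That offset was there before I moved, so I put it down to how the tilt was measured. The arm touched neither of them.

**Robot:** it is at rest above the table, touching nothing, with under 1 N at the wrist. No check failed.

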